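Seat a book block and close the two-stage clamp lever

TASK

Close the bench clamp on the book block by pushing with the fingertips, without lifting the book block. First push it along its guide tray, under the bridge, until it lies fully home against the back stop; only then push the red-knobbed lever away from its off position, past the first notch where it catches half-way, to its second and last stop, where it must stay by itself. Leave the rubber stamp, the weight and the thread spool standing where they are.

Things in the scene. Friction and masses are not known exactly. Their poses are not given: they have to be found in the camera images.
- clamp: Bench book clamp, fixed, placed anew each run. Plywood base 245 (x) x 250 (y) x 10 mm, reaching x=-135 to +110. Origin on the bench top midway in y; x points along the tray to the back stop (away from the robot), y left, z up. Aluminium guide rails 14 mm high on the base from x=-120 to +85, inner faces at y=+-103 mm. The lever stands at the left (+y) end of its grey bridge.
- bridge_top (a point): Middle of the top of the grey bridge that spans the tray (x=37 to 63 mm, y=-118 to +118 in the clamp's frame), 100 mm above the bench. Two steel rods of the press foot rise to 129 mm at y=+-55. The foot under the bridge hangs 54.6 mm above the bench with the lever at 0 and comes down 18 mm onto the book as the lever goes to 1.0. Axes as clamp.
- back_stop (a point): Point on the middle of the back stop's face (aluminium bar, 22 mm high on the base), at x=85 mm in the clamp's frame, 23.5 mm above the bench; axes as clamp. The book is home when its centre lies 75 mm before this point along x.
- book_centre (a point): Centre of the loose book block: flat, 150 (x) x 200 (y) x 27 mm, white top, pinkish edges, 0.35 to 0.7 kg. It lies on the 10 mm base between the rails with 3 mm play each side; axes as clamp within 0.02 rad. Its near edge is 75 mm from this point towards -x. At the start it is 25 to 50 mm short of the back stop.
- lever_knob (a point): Centre of the red ball (32 mm diameter) at the end of the lever, 85 mm from the pivot; a 10 mm steel rod joins it to the pivot. Its axes are those of the lever, which turn with it.
- lever_pivot (a point): Axis of the lever's hinge, at x=50, y=152, z=56 mm in the clamp's frame; fixed, axes as clamp; the hinge runs along the clamp's y, so the knob swings in the clamp's x-z plane.
- lever (a joint): Lever angle, rad, grows as the knob is pushed to +x of the clamp. 0: off, leaning 0.5 rad to -x (to the robot). 0.5: upright, first notch. 1.0: last stop, leaning 0.5 rad to +x. 6 to 10 N at the knob to leave off; past 0.17 it snaps into the notch by itself; about 6 N to leave the notch. Let go between 0.17 and 0.83 it returns to the notch; beyond 0.83 it snaps to 0.98-1.0 and stays.
- stamp: Bystander: rubber stamp with a turned wooden handle, standing upright, 22 x 50 x 67 mm, origin at the centre of its underside; right of the clamp.
- weight: Bystander: grey block weight with a brass knob, 45 x 60 x 70 mm, origin at the centre of its underside; right of the clamp.
- spool: Bystander: wooden thread spool standing upright, 33 mm diameter, 42 mm high, origin at the centre of its underside; right of the clamp.

How it is judged:
By the outcome, as a careful person would: the job done as asked, in the order asked, and still so for the second after the job is handed in, with the robot touching nothing.
It also fails if it takes over 38 s, if anything falls off the work surface, if the arm or the gripper's body presses on something with over 40 N, if the wrist force passes 120 N, or if a joint passes its speed limit or range.

ROBOT

A 6-joint arm with a two-finger parallel gripper is mounted at the origin on a cart in front of the work surface, level with it; the furniture and walls round the work are solid. World frame = base frame: x ahead of the robot, y to its left, z up, the work surface at z = 0. Lengths are in mm, angles in degrees, forces in N, time in s.
With the tool pointing down it reaches from about 300 to 850 mm from the base axis. Payload 4.2 kg.
Tool frame: the origin (TCP) lies on the centre line of the jaws, within the pads' length; the fingertips stand 8 mm ahead of it and the grasp point (between the pads) lies 11 mm behind it; z points along the fingers, y is the line along which they close (so a half turn about z gives the same grasp; the last joint's range is limited). The gripper opens to 91 mm and grips with 3 to 60 N. Pads are 32 mm wide; open, the fingers measure 118 mm over their backs; the gripper's body (76 mm by 178 mm) begins 60 mm behind the grasp point.
Start: joints at [69.786, 18.312, 89.639, -0, 72.044, -1.146], TCP at [187.85, 543.466, 221.976] pointing down, gripper open.
Joint ranges: [-177.97, 177.97], [-48.28, 115.42], [12.27, 149.76], [-77.06, 257.06], [2.81, 150.46], [-146.56, 146.56]. Speed limits (degrees/s): [147.25, 147.25, 180, 180, 180, 180].

INTERFACE

Orientations are given as [roll, pitch, yaw] about the fixed x, y, z axes, in that order (R = Rz(yaw) Ry(pitch) Rx(roll)).
In Python, from workcell import telemetry, eyes, ticket gives the robot as it stands. The module is installed in compiled form; this text tells all that it offers.
- The arm moves only by the shell command python3 -m crank 'ROWS' [OPENING] [FORCE]. ROWS is JSON, a list of rows, each an object of numbers: "dx", "dy", "dz": the shift along the world's x, y, z normalised to -1 to 1, where 1 is 80 cm; "yaw": the turn about the world's z normalised to -1 to 1, where 1 is 5 degrees. A call has 1 to 10 rows; each row shifts and turns the commanded pose from where the row before left it; what a row does not reach is not made up. A row lasts 1/8 s, in which the tool goes at most 62.5 mm and 10.7 degrees, less where a joint would pass 70% of its speed; a pose out of reach is approached as far as the arm can. A call with a number of a shift or a turn outside -1 to 1 is refused whole. A call with a gripper value outside its range is refused whole. OPENING is the opening, from 0 (shut) to 1 (fully open), set as the call begins (- or left out, the last holds). The fingers move at their own pace and stop on an object; FORCE is the grip in N (left out, the last holds). Time passes only in rows, so rows that do not move let the fingers close. It gives the time, the measured TCP pose, the force, the opening and the grip force at its end, in the units of the state.
- telemetry.state(): the state, without advancing time (a new reading comes with each control period).
- eyes.grab_frame(name): name is "scene" or "top" or "wrist"; returns the picture (400x640x3 uint8, red, green, blue); there is no depth.
- eyes.calibration(name): a dict with "camera_matrix" (3x3 intrinsics, pixels), "k1" (the pictures are not rectified: a ray, as slopes to the right and down, at radius r is drawn at 1 + k1 r^2 times it, then the intrinsics apply), "world_from_camera" (4x4, takes a point from camera to world coordinates). Camera axes: x right, y down, z forward; pixel columns grow to the right and rows downward; lengths in mm; the calibration is good to about 2 mm. A picture is of the moment at which its call begins: read the wrist's pose just before it. calibration takes no time and is no camera call; for the wrist camera it gives the pose at the moment of the call.
- ticket.job_done(): hands the job in; it is judged then, once.
The state is a dict: "time_s": time; "qpos": joint angles; "qvel": joint speeds; "effort": joint torques, N m; "ee_pos": TCP position; "ee_rot": TCP orientation; "force": force on the tool from outside, world axes, zero at the start; "torque": the same for the moment, N m; "gripper_width": finger opening in mm; "gripper_force": force on a finger pad.
Only numpy, scipy, OpenCV 4.12 (cv2) and the standard library are available. Lean on these libraries where they do the work, as an engineer would, in place of code of your own. Each camera call takes 0.05 s, during which the arm holds its last target. There are 200 camera calls.

## Working session

There is one attempt and no reset: what is moved stays moved. The work goes in short steps, Python scripts to look and compute and a shell command to move; the robot and the scene stay as the last step left them, time stands still between calls to the robot, and variables do not carry over. Pictures are saved under pics/ and viewed, at most 10 in all, crops included, and the job is handed in when it is done.

```bash
mkdir -p pics; python3 - <<'E'
from workcell import telemetry, eyes
import cv2, numpy as np
for n in ("scene","top"):
    f=eyes.grab_frame(n); cv2.imwrite(f"pics/{n}0.png",f[:,:,::-1])
    c=eyes.calibration(n); print(n,np.round(c["camera_matrix"],1).tolist(),c["k1"],np.round(c["world_from_camera"],3).tolist())
s=telemetry.state();print(s["time_s"],s["ee_pos"],s["ee_rot"],s["gripper_width"],s["force"])
E
```

```text
scene [[452.1, 0.0, 317.4], [0.0, 452.1, 205.7], [0.0, 0.0, 1.0]] -0.09425628692124126 [[-0.759, -0.355, 0.546, 65.988], [-0.651, 0.392, -0.651, 230.263], [0.017, -0.849, -0.528, 550.162], [0.0, 0.0, 0.0, 1.0]]
top [[487.3, 0.0, 324.3], [0.0, 487.3, 200.9], [0.0, 0.0, 1.0]] -0.07298637078623313 [[0.025, -0.985, 0.171, 354.937], [-0.999, -0.021, 0.028, -321.045], [-0.024, -0.171, -0.985, 983.37], [0.0, 0.0, 0.0, 1.0]]
0.1 [187.70797496 543.04896293 221.1920147 ] [-1.79907800e+02 -3.35790394e-04  1.60932578e+02] 91.2282613126612 [-0.14636799  1.01729368 -0.34747819]
```

View pics/top0.png

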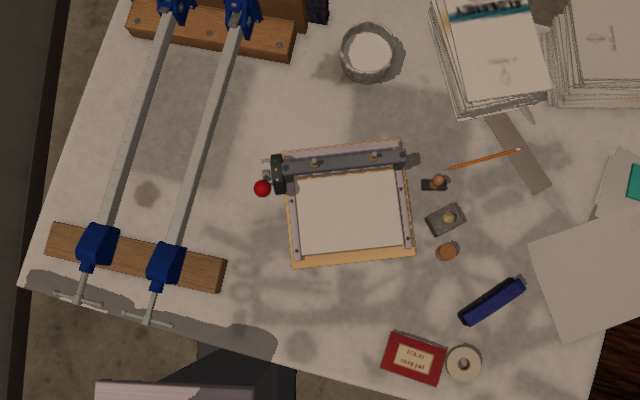

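View pics/scene0.png

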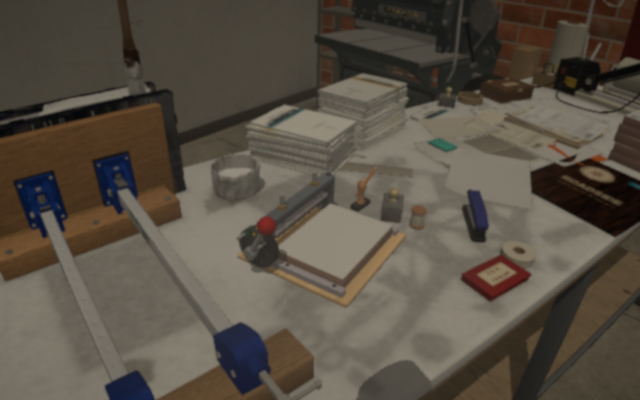

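The top view shows the clamp at about (345,205), the red knob at (262,188), and the stamp, weight and spool at (435,183), (445,220) and (447,252). I'll enlarge that area.

```bash
python3 - <<'E'
import cv2,numpy as np
f=cv2.imread("pics/top0.png")[130:275,250:465]
f=cv2.resize(f,None,fx=3.7,fy=3.7,interpolation=cv2.INTER_CUBIC)
f=np.clip(f.astype(float)*1.5,0,255).astype('uint8')
for i in range(0,215,20): cv2.putText(f,str(250+i),(int(i*3.7),10),0,.35,(0,255,0)); cv2.line(f,(int(i*3.7),12),(int(i*3.7),18),(0,255,0))
for i in range(0,145,20): cv2.putText(f,str(130+i),(0,int(i*3.7)+4),0,.35,(0,255,0))
cv2.imwrite("pics/top0c.png",f)
E
cat > h.py <<'E'
import numpy as np,cv2
from workcell import eyes
def ray(n,uv,z,c=None):
    c=c or eyes.calibration(n);K=np.array(c["camera_matrix"]);T=np.array(c["world_from_camera"])
    d=(np.array(uv,float)-K[:2,2])/K[[0,1],[0,1]]
    p=d.copy()
    for _ in range(20): p=d/(1+c["k1"]*(p@p))
    r=T[:3,:3]@np.array([*p,1]);o=T[:3,3]
    return o+r*(z-o[2])/r[2]
def proj(n,P,c=None):
    c=c or eyes.calibration(n);K=np.array(c["camera_matrix"]);T=np.array(c["world_from_camera"])
    q=(np.atleast_2d(P)-T[:3,3])@T[:3,:3];p=q[:,:2]/q[:,2:]
    p=p*(1+c["k1"]*(p**2).sum(1,keepdims=True))
    return p*K[[0,1],[0,1]]+K[:2,2]
E
```

```text
(no output)
```

View pics/top0c.png

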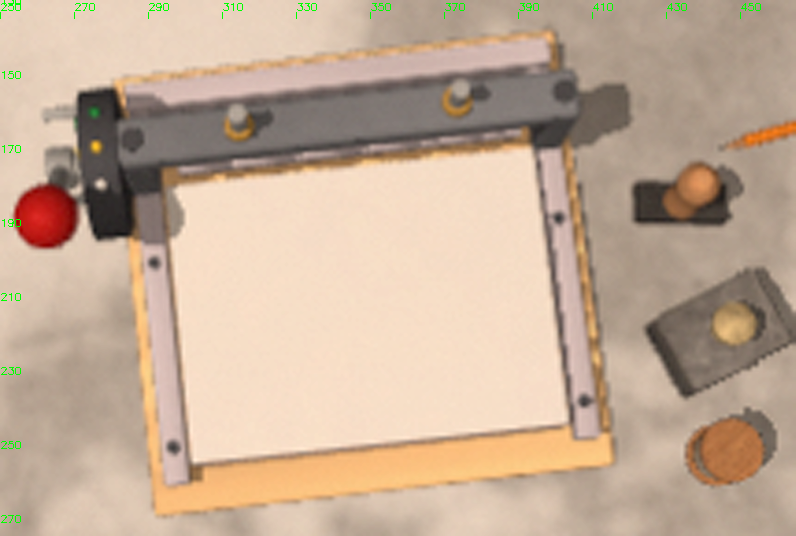

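The crop shows the base corners near (292,269), (415,255), (282,152) and (400,139). The book's near edge runs from (302,255) to (403.5,245), and the knob is at (262.4,188). The bystanders are all right of x≈425 px. Next I fit the clamp pose.

```bash
python3 - <<'E'
from h import *
from scipy.optimize import least_squares
s,c=np.sin(.5),np.cos(.5)
L=[([-135,125,10],(155,515)),([-135,-125,10],(612,463)),([110,125,10],(118,80)),([110,-125,10],(555,32)),
([50-85*s,152,56+85*c],(46,215)),([50,55,129],(237,113)),([50,-55,129],(460,90))]
P=np.array([l[0] for l in L],float);U=np.array([l[1] for l in L])/3.7+[250,130]
C=eyes.calibration("top")
def w(q,P): 
    a=q[2];return np.c_[P[:,0]*np.cos(a)-P[:,1]*np.sin(a)+q[0],P[:,0]*np.sin(a)+P[:,1]*np.cos(a)+q[1],P[:,2]]
r=least_squares(lambda q:(proj("top",w(q,P),C)-U).ravel(),[550,-300,0])
q=r.x;print(q,np.degrees(q[2]),np.round(r.fun.reshape(-1,2),1).tolist())
inv=lambda X:np.array([[np.cos(q[2]),np.sin(q[2])],[-np.sin(q[2]),np.cos(q[2])]])@(X[:2]-q[:2])
for n,p,z in [("nl",(192,464),37),("nr",(568,427),37),("fl",(168,182),37),("fr",(533,143),37)]:
    X=ray("top",np.array(p)/3.7+[250,130],z,C);print(n,X.round(),inv(X).round(1))
print("knob,pivot,near mid",w(q,np.array([[50-85*s,152,130.6],[50,152,56],[-100,0,37],[-65,0,37]])).round(1))
np.save("q.npy",q)
for n,p,z in [("stamp",(690,185),60),("weight",(735,325),70),("spool",(733,450),42)]:
    X=ray("top",np.array(p)/3.7+[250,130],z,C);print(n,X.round(),inv(X).round(1))
E
```

```text
[ 5.3387773e+02 -3.3745051e+02  1.2929335e-01] 7.407963276875347 [[-0.7, 0.3], [1.0, 0.9], [-1.6, -0.8], [0.3, -0.6], [0.3, 0.1], [0.2, 0.1], [0.4, -0.2]]
nl [ 411. -253.   37.] [-111.3   99.5]
nr [ 435. -450.   37.] [-113.   -98.4]
fl [ 561. -235.   37.] [40.5 97.8]
fr [ 587. -431.   37.] [ 40.5 -99.7]
knob,pivot,near mid [[ 523.5 -185.5  130.6]
 [ 563.9 -180.3   56. ]
 [ 434.7 -350.3   37. ]
 [ 469.4 -345.8   37. ]]
stamp [ 560. -511.   60.] [   4.  -175.1]
weight [ 486. -531.   70.] [ -72.8 -185.2]
spool [ 424. -535.   42.] [-134.5 -181.6]
```

```bash
python3 -m crank '[{"dx":0.04,"dy":-0.04,"dz":0.04,"yaw":-1},{"dx":0.04,"dy":-0.04,"dz":0.04,"yaw":-1},{"dx":0.04,"dy":-0.04,"dz":0.04,"yaw":-1},{"dx":0.02,"dy":-0.07,"yaw":-1},{"dx":0.02,"dy":-0.07,"yaw":-1},{"dx":0.02,"dy":-0.07,"yaw":-1},{"dx":0.02,"dy":-0.07,"yaw":-1},{"dx":0.02,"dy":-0.07,"yaw":-1},{"dx":0.02,"dy":-0.07,"yaw":-1},{"dx":0.02,"dy":-0.07,"yaw":-1}]' 1
python3 -m crank '[{"dy":-0.07,"yaw":-1},{"dy":-0.07,"yaw":-1},{"dy":-0.07,"yaw":-1},{"dy":-0.07,"yaw":-1},{"dy":-0.07,"yaw":-1},{"dy":-0.07,"yaw":-1},{"dy":-0.07,"yaw":-1},{"yaw":-1},{"yaw":-1},{"yaw":-1}]'
python3 -m crank '[{"dz":-0.03,"yaw":-1},{"dz":-0.03,"yaw":-1},{"dz":-0.03,"yaw":-1},{"dz":-0.03,"yaw":-1},{"dz":-0.03,"yaw":-1},{"dz":-0.02,"yaw":-1},{"dz":-0.02,"yaw":-1},{"yaw":-1},{"yaw":-1},{"yaw":-1}]'
```

```text
validation failed for argument at $[3]...
validation failed for argument at $[0]...
validation failed for argument at $[0]...
```

All four keys seem to be needed in every row.

```bash
python3 -m crank '[{"dx":0.04,"dy":-0.04,"dz":0.04,"yaw":-1},{"dx":0.04,"dy":-0.04,"dz":0.04,"yaw":-1},{"dx":0.04,"dy":-0.04,"dz":0.04,"yaw":-1},{"dx":0.02,"dy":-0.07,"dz":0,"yaw":-1},{"dx":0.02,"dy":-0.07,"dz":0,"yaw":-1},{"dx":0.02,"dy":-0.07,"dz":0,"yaw":-1},{"dx":0.02,"dy":-0.07,"dz":0,"yaw":-1},{"dx":0.02,"dy":-0.07,"dz":0,"yaw":-1},{"dx":0.02,"dy":-0.07,"dz":0,"yaw":-1},{"dx":0.02,"dy":-0.07,"dz":0,"yaw":-1}]' 1
```

```text
time_s: 1.35
ee_pos: [395.8, 53.6, 317.8]
ee_rot: [180.0, -0.0, 110.8]
force: [0.9, 1.0, 0.3]
gripper_width: 91.6
gripper_force: 0.0
```

```bash
python3 -m crank '[{"dx":0,"dy":-0.07,"dz":0,"yaw":-1},{"dx":0,"dy":-0.07,"dz":0,"yaw":-1},{"dx":0,"dy":-0.07,"dz":0,"yaw":-1},{"dx":0,"dy":-0.07,"dz":0,"yaw":-1},{"dx":0,"dy":-0.07,"dz":0,"yaw":-1},{"dx":0,"dy":-0.07,"dz":0,"yaw":-1},{"dx":0,"dy":-0.07,"dz":0,"yaw":-1},{"dx":0,"dy":-0.02,"dz":0,"yaw":-1},{"dx":-0.01,"dy":0,"dz":0,"yaw":-1},{"dx":0,"dy":0,"dz":0,"yaw":-1}]'
python3 -m crank '[{"dx":0,"dy":0,"dz":-0.03,"yaw":-1},{"dx":0,"dy":0,"dz":-0.03,"yaw":-1},{"dx":0,"dy":0,"dz":-0.03,"yaw":-1},{"dx":0,"dy":0,"dz":-0.03,"yaw":-1},{"dx":0,"dy":0,"dz":-0.03,"yaw":-1},{"dx":0,"dy":0,"dz":-0.03,"yaw":-1},{"dx":0,"dy":0,"dz":-0.03,"yaw":-1},{"dx":0,"dy":0,"dz":-0.03,"yaw":-1},{"dx":0,"dy":0,"dz":-0.03,"yaw":-1},{"dx":0,"dy":0,"dz":-0.03,"yaw":-1}]'
python3 - <<'E'
from h import *
f=eyes.grab_frame("top")[100:300,230:480]
cv2.imwrite("pics/top1.png",cv2.resize(np.clip(f[:,:,::-1]*1.5,0,255).astype('uint8'),None,fx=3,fy=3,interpolation=cv2.INTER_CUBIC))
E
```

```text
time_s: 2.6
ee_pos: [387.1, -352.8, 317.3]
ee_rot: [-179.9, -0.0, 60.7]
force: [-0.3, 0.5, -0.2]
gripper_width: 91.2
gripper_force: 0.0
time_s: 3.85
ee_pos: [387.6, -352.3, 76.9]
ee_rot: [-180.0, 0.0, 10.8]
force: [-0.5, -0.9, -0.0]
gripper_width: 91.5
gripper_force: 0.0
```

View pics/top1.png

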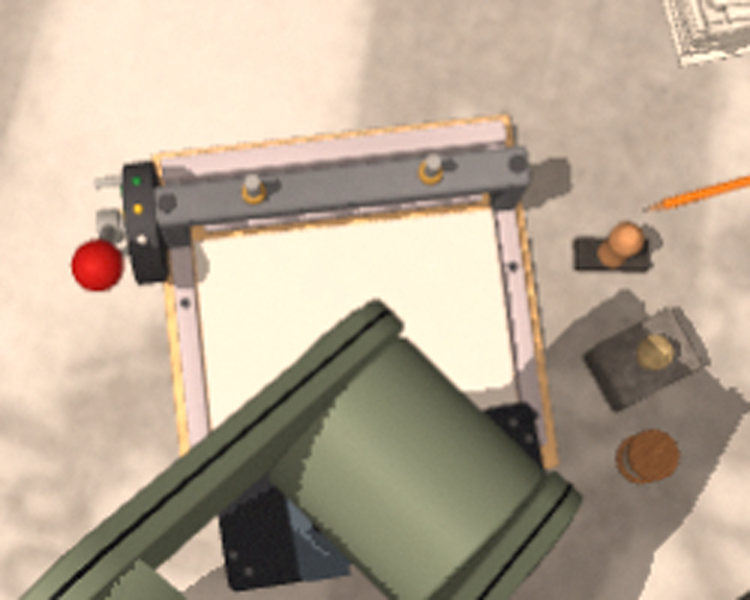

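The view shows the gripper square in front of the book's near edge, about (370,450) in this crop, and nothing else has moved. I'll lower it and start the push.

```bash
python3 -m crank '[{"dx":0,"dy":0,"dz":-0.02,"yaw":-0.68},{"dx":0,"dy":0,"dz":-0.02,"yaw":0},{"dx":0,"dy":0,"dz":-0.02,"yaw":0},{"dx":0,"dy":0,"dz":0,"yaw":0}]'
python3 -m crank '[{"dx":0.01,"dy":0.0013,"dz":0,"yaw":0},{"dx":0.01,"dy":0.0013,"dz":0,"yaw":0},{"dx":0.006,"dy":0.0008,"dz":0,"yaw":0},{"dx":0.006,"dy":0.0008,"dz":0,"yaw":0},{"dx":0.006,"dy":0.0008,"dz":0,"yaw":0}]'
python3 -m crank '[{"dx":0.006,"dy":0.0008,"dz":0,"yaw":0},{"dx":0.006,"dy":0.0008,"dz":0,"yaw":0},{"dx":0.006,"dy":0.0008,"dz":0,"yaw":0},{"dx":0.006,"dy":0.0008,"dz":0,"yaw":0}]'
```

```text
time_s: 4.4
ee_pos: [387.2, -351.9, 29.2]
ee_rot: [-179.9, 0.1, 7.6]
force: [-0.9, 1.1, -0.6]
gripper_width: 91.1
gripper_force: 0.0
time_s: 5.03
ee_pos: [416.6, -348.4, 30.6]
ee_rot: [-180.0, 0.2, 7.6]
force: [-7.7, -0.8, 6.3]
gripper_width: 91.1
gripper_force: 3.9
time_s: 5.52
ee_pos: [435.6, -345.7, 30.6]
ee_rot: [-179.9, 0.2, 7.6]
force: [-8.1, -1.6, 6.3]
gripper_width: 91.3
gripper_force: 3.9
```

```bash
python3 - <<'E'
from h import *
f=eyes.grab_frame("scene")[160:320,210:450]
cv2.imwrite("pics/s1.png",cv2.resize(np.clip(f[:,:,::-1]*1.6,0,255).astype('uint8'),None,fx=3.3,fy=3.3,interpolation=cv2.INTER_CUBIC))
E
```

```text
(no output)
```

View pics/s1.png

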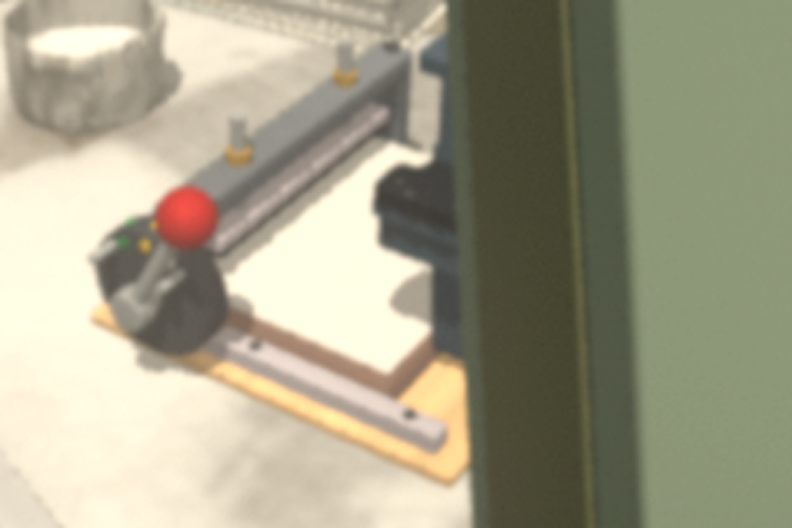

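The picture shows the fingers standing against the book's near edge, with the book flat and sliding under the bridge. I'll keep pushing.

```bash
python3 -m crank '[{"dx":0.005,"dy":0.0006,"dz":0,"yaw":0},{"dx":0.005,"dy":0.0006,"dz":0,"yaw":0},{"dx":0.004,"dy":0.0005,"dz":0,"yaw":0}]'
python3 -m crank '[{"dx":0.003,"dy":0.0004,"dz":0,"yaw":0},{"dx":0.003,"dy":0.0004,"dz":0,"yaw":0}]'
python3 -m crank '[{"dx":0.003,"dy":0.0004,"dz":0,"yaw":0}]'
```

```text
time_s: 5.95
ee_pos: [446.9, -344.3, 30.5]
ee_rot: [-179.9, 0.2, 7.6]
force: [-7.0, -0.3, 6.1]
gripper_width: 91.5
gripper_force: 3.7
time_s: 6.2
ee_pos: [451.6, -343.7, 30.5]
ee_rot: [-179.9, 0.2, 7.6]
force: [-7.2, -0.8, 4.8]
gripper_width: 90.8
gripper_force: 3.7
time_s: 6.32
ee_pos: [451.8, -343.7, 30.6]
ee_rot: [-179.9, 0.5, 7.7]
force: [-17.2, -4.8, 10.9]
gripper_width: 91.6
gripper_force: 9.0
```

```bash
python3 -m crank '[{"dx":0.003,"dy":0.0004,"dz":0,"yaw":0}]'
python3 -m crank '[{"dx":0.001,"dy":0.0001,"dz":0,"yaw":0},{"dx":0,"dy":0,"dz":0,"yaw":0}]'
```

```text
time_s: 6.45
ee_pos: [451.9, -343.7, 30.6]
ee_rot: [-179.9, 0.8, 7.7]
force: [-22.6, -6.7, 14.1]
gripper_width: 91.2
gripper_force: 12.3
time_s: 6.7
ee_pos: [451.9, -343.7, 30.7]
ee_rot: [-179.9, 0.8, 7.7]
force: [-22.2, -5.2, 12.9]
gripper_width: 91.4
gripper_force: 11.4
```

The book stopped dead against the back stop, at the position predicted (clamp x −82 against −81 mm), with 22 N on the tool. I'll back off, shut the gripper, and go to the lever.

```bash
python3 -m crank '[{"dx":-0.03,"dy":-0.004,"dz":0,"yaw":0},{"dx":-0.03,"dy":-0.004,"dz":0,"yaw":0},{"dx":0,"dy":0,"dz":0.06,"yaw":0},{"dx":0,"dy":0,"dz":0.06,"yaw":0},{"dx":0,"dy":0,"dz":0.06,"yaw":0},{"dx":0,"dy":0,"dz":0.05,"yaw":0},{"dx":0,"dy":0.06,"dz":0,"yaw":0},{"dx":0,"dy":0.06,"dz":0,"yaw":0},{"dx":0,"dy":0.06,"dz":0,"yaw":0},{"dx":0,"dy":0,"dz":0,"yaw":0}]' 0 20
python3 - <<'E'
from h import *
f=eyes.grab_frame("top")[130:275,250:465]
cv2.imwrite("pics/top2.png",cv2.resize(np.clip(f[:,:,::-1]*1.5,0,255).astype('uint8'),None,fx=3.7,fy=3.7,interpolation=cv2.INTER_CUBIC))
E
```

```text
time_s: 7.95
ee_pos: [411.0, -203.0, 214.6]
ee_rot: [-180.0, -0.0, 7.8]
force: [0.2, -0.8, 1.3]
gripper_width: 0.5
gripper_force: 0.0
```

View pics/top2.png

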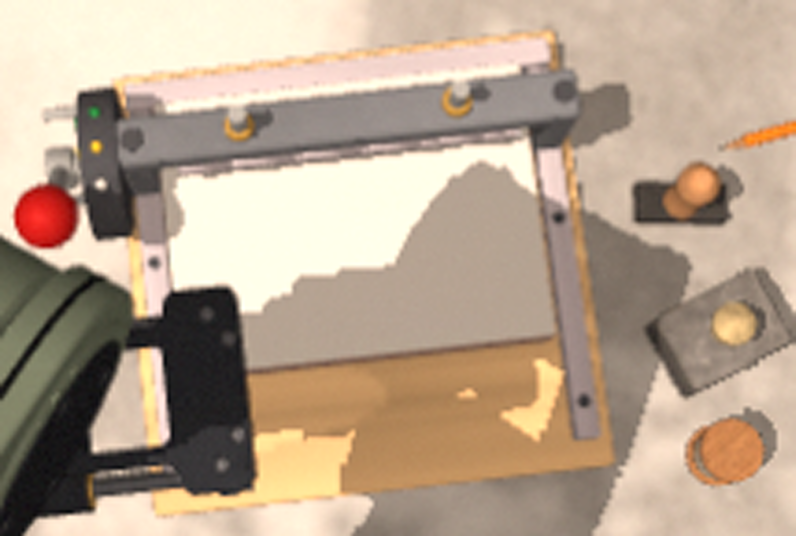

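The picture shows the book's near edge running from (250,370) to (555,338) in the crop, with its white far end reaching the stop bar behind the bridge. I'll check those numbers.

```bash
python3 - <<'E'
from h import *
q=np.load("q.npy");R=np.array([[np.cos(q[2]),np.sin(q[2])],[-np.sin(q[2]),np.cos(q[2])]])
for p in [(250,370),(400,354),(552,338)]: print((R@(ray("top",np.array(p)/3.7+[250,130],37)[:2]-q[:2])).round(1))
E
python3 -m crank '[{"dx":0.035,"dy":0.006,"dz":-0.03,"yaw":-0.06},{"dx":0.032,"dy":0.006,"dz":-0.03,"yaw":0},{"dx":0,"dy":0,"dz":-0.03,"yaw":0},{"dx":0,"dy":0,"dz":-0.018,"yaw":0},{"dx":0,"dy":0,"dz":0,"yaw":0}]'
```

```text
[-65.2  64.2]
[-65.3 -15.4]
[-65.5 -96.1]
time_s: 8.62
ee_pos: [464.1, -196.5, 126.8]
ee_rot: [-180.0, 0.1, 7.2]
force: [-0.4, -0.7, 0.1]
gripper_width: 0.3
gripper_force: 0.0
```

The near edge is at −65.3 mm against −65 expected, so the book is home. Now the lever.

```bash
python3 -m crank '[{"dx":0.015,"dy":0.005,"dz":0,"yaw":0},{"dx":0.01,"dy":0.0015,"dz":0,"yaw":0},{"dx":0.01,"dy":0.0013,"dz":0,"yaw":0},{"dx":0.01,"dy":0.0013,"dz":0,"yaw":0}]'
python3 -m crank '[{"dx":0.01,"dy":0.0013,"dz":0,"yaw":0},{"dx":0.01,"dy":0.0013,"dz":0,"yaw":0},{"dx":0.01,"dy":0.0013,"dz":0,"yaw":0},{"dx":0.01,"dy":0.0013,"dz":0,"yaw":0}]'
python3 -m crank '[{"dx":0.01,"dy":0.0013,"dz":0,"yaw":0},{"dx":0.01,"dy":0.0013,"dz":0,"yaw":0}]'
```

```text
time_s: 9.12
ee_pos: [494.7, -188.4, 127.9]
ee_rot: [-179.9, 0.8, 7.4]
force: [-18.8, -0.1, 14.1]
gripper_width: 0.4
gripper_force: 9.2
time_s: 9.62
ee_pos: [533.0, -184.6, 127.6]
ee_rot: [180.0, 0.1, 7.3]
force: [-3.4, -0.6, 2.8]
gripper_width: 0.1
gripper_force: 1.6
time_s: 9.88
ee_pos: [547.1, -182.4, 127.6]
ee_rot: [-180.0, 0.3, 7.3]
force: [-7.0, 0.0, 5.4]
gripper_width: 0.9
gripper_force: 3.5
```

```bash
python3 -m crank '[{"dx":0.008,"dy":0.001,"dz":0,"yaw":0},{"dx":0.008,"dy":0.001,"dz":0,"yaw":0},{"dx":0.006,"dy":0.0008,"dz":0,"yaw":0}]'
python3 -m crank '[{"dx":0.004,"dy":0.0005,"dz":0,"yaw":0},{"dx":0.002,"dy":0.0003,"dz":0,"yaw":0},{"dx":0,"dy":0,"dz":0,"yaw":0}]'
```

```text
time_s: 10.25
ee_pos: [567.7, -180.3, 127.6]
ee_rot: [180.0, -0.1, 7.2]
force: [0.1, 0.1, 0.3]
gripper_width: 0.3
gripper_force: 0.0
time_s: 10.62
ee_pos: [570.2, -179.9, 127.5]
ee_rot: [180.0, 0.1, 7.2]
force: [-3.5, -2.7, 2.4]
gripper_width: 0.1
gripper_force: 2.2
```

```bash
python3 -m crank '[{"dx":-0.05,"dy":-0.0065,"dz":0,"yaw":0},{"dx":-0.05,"dy":-0.0065,"dz":0.02,"yaw":0},{"dx":-0.05,"dy":-0.0065,"dz":0.05,"yaw":0},{"dx":-0.05,"dy":0.03,"dz":0.05,"yaw":0},{"dx":-0.02,"dy":0.06,"dz":0.04,"yaw":0},{"dx":0,"dy":0.07,"dz":0,"yaw":0},{"dx":0,"dy":0.07,"dz":0,"yaw":0},{"dx":0,"dy":0,"dz":0,"yaw":0}]'
python3 - <<'E'
from h import *
f=eyes.grab_frame("top")[130:275,250:465]
cv2.imwrite("pics/top3.png",cv2.resize(np.clip(f[:,:,::-1]*1.5,0,255).astype('uint8'),None,fx=3.7,fy=3.7,interpolation=cv2.INTER_CUBIC))
q=np.load("q.npy");c,s=np.cos(q[2]),np.sin(q[2])
for th in (.83,.9,1.0):
    a=th-.5;x,y,z=50+85*np.sin(a),152,56+85*np.cos(a)
    print(th,((proj("top",[x*c-y*s+q[0],x*s+y*c+q[1],z])-[250,130])*3.7).round())
g=f.astype(int);m=(g[:,:,0]>70)&(g[:,:,1]<35)&(g[:,:,2]<35);v,u=np.nonzero(m);print((np.array([u.mean(),v.mean()])+.0)*3.7,m.sum())
E
```

```text
time_s: 11.62
ee_pos: [395.5, -8.0, 256.1]
ee_rot: [-179.9, -0.2, 7.6]
force: [0.5, -0.0, -0.1]
gripper_width: 0.3
gripper_force: 0.0
0.83 [[34. 77.]]
0.9 [[34. 67.]]
1.0 [[34. 54.]]
[29.75857143 56.55714286] 210
```

View pics/top3.png

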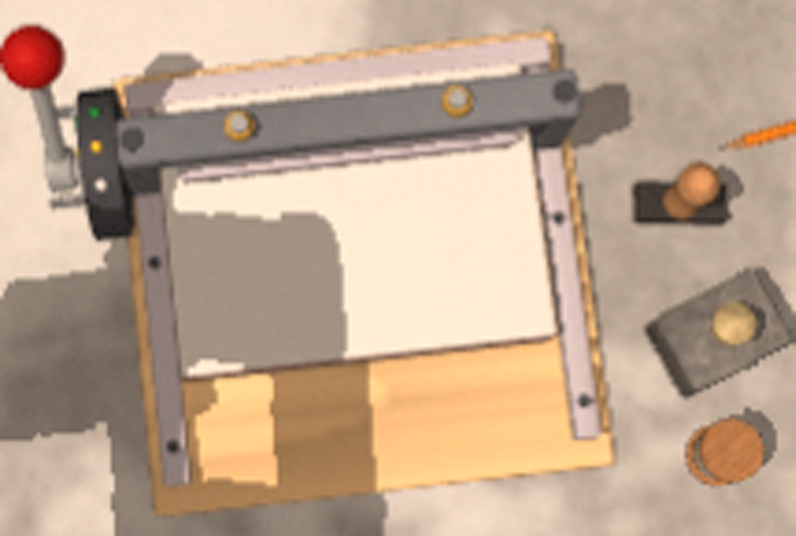

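The picture shows the knob at about (31,57), which matches a lever angle of about 0.98 to 1.0. The press foot is down on the book, the book is still home, and the bystanders haven't moved. The robot is touching nothing.

```bash
python3 -c "
from workcell import ticket
print(ticket.job_done())"
```

```text
the job is handed in; nothing more can be done
None
```

I pushed the book block home against the back stop, then pushed the lever to its last stop, where it stays by itself; the stamp, weight and spool were not touched, and the job was handed in at about 12 s (the result was not reported).

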